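# Open the tin press and load it

## Robot

A 6-joint arm with a two-finger parallel gripper is mounted at the origin on a cart in front of the work surface, level with it; the furniture and walls round the work are solid. World frame = base frame: x ahead of the robot, y to its left, z up, the work surface at z = 0. Lengths are in m, angles in degrees, forces in N, time in s.
With the tool pointing down it reaches from about 0.25 to 0.85 m from the base axis. Payload 12.5 kg.
Tool frame: the origin (TCP) lies at the very end of the fingers, on their centre line; the grasp point (between the pads) lies 19 mm behind it; x points along the fingers, y is the direction in which the jaws open and shut, and the axes are right-handed (so a half turn about x gives the same grasp; the last joint's range is limited). The gripper opens to 93 mm and grips with 3 to 60 N. Pads are 15 mm wide; open, the fingers measure 128 mm over their backs; the gripper's body (75 mm by 188 mm) begins 65 mm behind the grasp point.
Start: joints at [70.038, 20.094, 94.641, -0, 65.266, -4.847], TCP at [0.143, 0.531, 0.219] pointing down, gripper open.
Joint ranges: [-157.81, 157.81], [-45, 120.19], [0.68, 151.7], [-89.99, 269.99], [4.06, 180], [-164.3, 164.3]. Speed limits (degrees/s): [127.2, 127.2, 159.86, 180, 180, 180].

## Interface

Orientations are given as [roll, pitch, yaw] about the fixed x, y, z axes, in that order (R = Rz(yaw) Ry(pitch) Rx(roll)).
In Python, from station import robot gives the robot as it stands.
- The arm moves only by the tool play_rows, never from a script. Its argument "increments" is a list that holds one entry, the list of rows, each a list of 6 numbers: the shift along the tool's x, y, z in m, then the turn, a rotation vector about the tool's x, y, z in degrees. A call has 1 to 12 rows; each row shifts and turns the commanded pose from where the row before left it, along the tool's axes as they then stand; what a row does not reach is not made up. A row lasts 1/8 s, in which the tool goes at most 62.5 mm and 10.7 degrees, less where a joint would pass 70% of its speed; a pose out of reach is approached as far as the arm can. A call with a gripper value outside its range is refused whole. "hand" is the closure, from 0 (fully open) to 1 (shut), set as the call begins (left out, the last holds). The fingers move at their own pace and stop on an object; the grip force is fixed at half the most. Time passes only in rows, so rows that do not move let the fingers close. It gives the time, the measured TCP pose, the force and the opening at its end, in the units of the state.
- robot.get_state(): the state, without advancing time (a new reading comes with each control period).
- robot.capture(name): name is "scene" or "top"; returns (picture, depth): 420x560x3 uint8, red, green, blue; 420x560 float32, m along the optical axis (not along the pixel's ray), 0 where there is no reading.
- robot.get_calibration(name): a dict with "fx", "fy", "cx", "cy" (pixels), "T" (4x4, takes a point from camera to world coordinates). Camera axes: x right, y down, z forward; pixel columns grow to the right and rows downward; lengths in m; the calibration is good to about 2 mm. A picture is of the moment at which its call begins. get_calibration takes no time and is no camera call.
- robot.job_done(): hands the job in, once; it reports no verdict.
The state is a dict: "t": time; "qpos": joint angles; "joint_vel": joint speeds; "joint_efforts": joint torques, N m; "eef_pos": TCP position; "tcp_rot": TCP orientation; "contact_force": force on the tool from outside, world axes, zero at the start; "ft_torque": the same for the moment, N m; "grip_width": finger opening in m.
Only numpy, scipy, OpenCV 4.12 (cv2) and the standard library are available. Lean on these libraries where they do the work, as an engineer would, in place of code of your own. Each camera call takes 0.05 s, during which the arm holds its last target.

## Task

Load the tin press: lift its hinged plate by the handle, swing it over past upright and lower it gently until it leans on the stop post behind the hinge, never letting it drop or slam in either direction. Then set the closed salve tin upright in the middle of the round rubber pad of the opened press, wholly on the pad, and leave the other things on the table where they are.

Things in the scene. Friction and masses are not known exactly. Their poses are not given: they have to be found in the camera images.
- press_base: The tin press, fixed to the table: dark steel base plate 240 x 160 x 12 mm with two hinge cheeks (64 mm high) and a round rubber pad. Origin: centre of its underside, on the table; z up, x from the front (pad) end to the back (hinge, stop post) end, y along the hinge axis, which is at x = +30, z = 60 mm. The back end points to the robot's right, within about 25 degrees.
- flap (a joint): Angle of the hinged plate, rad: 0 = shut (level over the pad), 1.57 = upright, larger = leaning back. Bare metal, 150 mm wide along the hinge, 8 mm thick, 0.28 to 0.44 kg. The hinge is slightly stiff: let go within about 0.15 rad of upright, the plate stands by itself; let go further over, it falls to that side. It leans on the stop post at some angle from 2.18 to 2.46, unknown beforehand.
- flap_handle (a point): Middle of the straight bar of the steel bow handle on the plate's upper face: round, 10 mm thick, graspable over 95 mm along the hinge direction; its centre is 40 mm from the plate's mid-plane (31 mm clear gap) and 105 mm from the hinge axis. The frame turns with the plate: x in the plate from free edge to hinge, y along the bar, z out of the handle face. It ends up under the leaning plate.
- flap_edge (a point): Middle of the plate's free edge at mid-thickness, 140 mm from the hinge axis, 35 mm beyond the handle bar's centre; axes as flap_handle. The edge is free to pinch between two legs, 44 mm long and 10 mm thick, that stand on the plate's other face 66 mm either side of the middle, 10 mm from the edge.
- hinge (a point): Middle of the hinge axis, 60 mm above the table; axes as press_base. 50 to 78 mm behind it stands the stop post, a thin steel rod with a rubber ball top, 105 mm above the base plate's upper face. It is set to a different place along the base each time: feel or watch for where the plate meets it.
- pad (a point): Centre of the rubber pad's upper face, 16 mm above the table and 75 mm in front of the hinge axis; the pad is 84 mm across and 4 mm thick, with nothing above it once the plate leans back.
- salve_tin: The closed round salve tin with a paper label on its lid, 55 mm across and 22 mm high, 50 to 90 g, loose on the table to the robot's left. Origin: centre of its underside; z up. About 0.2 m beyond it, from x = 0.57 m on at y = 0 to 0.25 m, stands a fixed tall green screw press whose crank reaches 0.37 m high: an obstacle, pass in front of it.
- steel_tin: Bystander: taller open steel tin, 67 mm across, 44 mm high. Origin at its underside. Not to be used.
- matchbox: Bystander: matchbox, 36 x 53 x 15 mm. Origin at its underside.
- bowl: Bystander: white bowl, 110 mm across, 54 mm high. Origin at its underside.
Mind the look-alikes: they are no part of the job. What is shaped like the salve_tin but blue is not meant.

How it is judged:
By the outcome, as a careful person would: the job done as asked, in the order asked, and still so for the second after the job is handed in, with the robot touching nothing.
It also fails if it takes over 72 s, if anything falls off the work surface, if the arm or the gripper's body presses on something with over 40 N, if the wrist force passes 120 N, or if a joint passes its speed limit or range.

## Working session

There is one attempt and no reset: what is moved stays moved. The work goes in short steps, Python scripts to look and compute and a tool call to move; the robot and the scene stay as the last step left them, time stands still between calls to the robot, and variables do not carry over. Pictures are saved under pics/ and viewed, and the job is handed in when it is done.

Besides the shell and the picture viewer there is one more tool, called after ">>>" as name(argument=value, ...) on one line, values as JSON. play_rows: Moves the arm, as the interface text tells. Its arguments: {"type":"object","properties":{"increments":{"type":"array"},"hand":{"type":"number"}},"required":["increments"]}

```bash
ls; mkdir -p pics; python3 - <<'E'
from station import robot
import numpy as np,cv2,json
for n in("scene","top"):
    p,d=robot.capture(n); cv2.imwrite(f"pics/{n}0.png",p[:,:,::-1]); np.save(f"{n}0.npy",d); np.save(f"{n}0p.npy",p)
    c=robot.get_calibration(n); print(n,c["fx"],c["fy"],c["cx"],c["cy"]);print(np.round(c["T"],4))
print(robot.get_state())
E
```

```text
pics
scene 482.97333179169436 482.97333179169436 280.6358887462232 205.59900807935
[[ 0.7858 -0.4677  0.4047  0.0755]
 [-0.6184 -0.6014  0.5058 -0.7291]
 [ 0.0068 -0.6477 -0.7618  1.0384]
 [ 0.      0.      0.      1.    ]]
top 477.4130133590547 477.4130133590547 267.532993987474 213.72565881353853
[[ 0.052  -0.9742  0.2196  0.3112]
 [-0.9986 -0.0502  0.0135 -0.0933]
 [-0.0021 -0.22   -0.9755  1.2982]
 [ 0.      0.      0.      1.    ]]
{'t': 0.1, 'qpos': array([ 7.00371913e+01,  2.01214738e+01,  9.46728683e+01, -8.75444043e-04,
        6.52654965e+01, -4.84728729e+00]), 'joint_vel': array([-0.13155481, -0.0182889 , -0.12901857,  0.07062242, -0.00599106,
        0.00133841]), 'joint_efforts': array([ 8.93928118e-04, -4.98025560e+01, -2.85706723e+01,  7.00622960e-02,
        2.39368383e-02, -1.36988780e-05]), 'eef_pos': array([0.14329544, 0.53068612, 0.21815588]), 'tcp_rot': array([ -94.08636013,   89.94015608, -109.20151479]), 'contact_force': array([-0.52732821, -0.45550517, -0.77313694]), 'ft_torque': array([-0.03511407,  0.00187107, -0.03734427]), 'grip_width': 0.09283507092786712}
```

View pics/scene0.png

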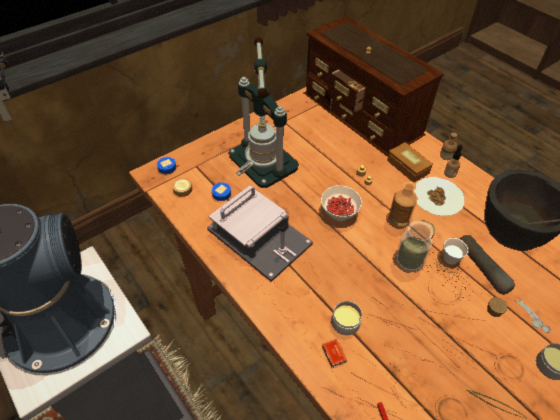

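View pics/top0.png

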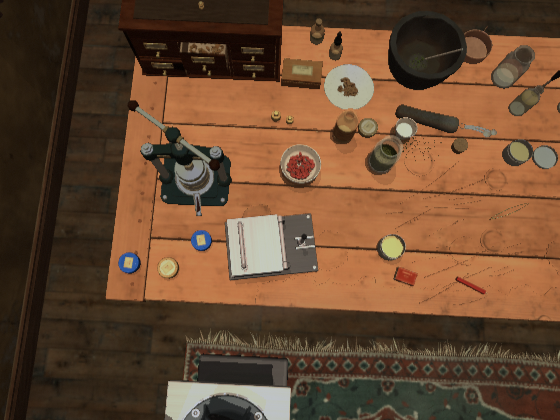

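The scene picture shows the press at (258,230). The round tins are two blue ones at (166,165) and (221,190), a cream or gold one at (182,187), and an open steel tin holding something yellow at (347,318). In the top view the same four are at (129,263), (201,240), (168,268) and (391,247).

Candidates for the salve tin: blue (129,263), blue (201,240), gold (168,268), open steel (391,247). I choose gold at (168,268), because it isn't blue and is closed with a label. I'll check it in a crop.

```bash
cat > h.py <<'E'
import numpy as np,cv2
from station import robot
def cal(n):
    c=robot.get_calibration(n); return np.array([[c["fx"],0,c["cx"]],[0,c["fy"],c["cy"]],[0,0,1]]),np.array(c["T"])
def ray(n,u,v):
    K,T=cal(n); d=T[:3,:3]@np.linalg.solve(K,[u,v,1]); return T[:3,3],d
def onz(n,u,v,z):
    o,d=ray(n,u,v); return o+d*(z-o[2])/d[2]
def proj(n,P):
    K,T=cal(n); q=T[:3,:3].T@(np.array(P)-T[:3,3]); q=K@q; return q[:2]/q[2]
def cloud(n,d):
    K,T=cal(n); v,u=np.mgrid[:420,:560]; X=np.stack([(u-K[0,2])*d/K[0,0],(v-K[1,2])*d/K[1,1],d],-1)
    return X@T[:3,:3].T+T[:3,3]
def two(a,b):
    (o1,d1),(o2,d2)=ray("scene",*a),ray("top",*b)
    A=np.stack([d1,-d2],1); s=np.linalg.lstsq(A,o2-o1,rcond=None)[0]
    p,q=o1+s[0]*d1,o2+s[1]*d2; return (p+q)/2,np.linalg.norm(p-q)
E
python3 - <<'E'
from h import *
t=np.load("top0p.npy")[:,:,::-1]; s=np.load("scene0p.npy")[:,:,::-1]
a=cv2.resize(t[200:290,110:330],None,fx=3.6,fy=3.6,interpolation=cv2.INTER_CUBIC)
cv2.imwrite("pics/ct.png",a)
b=cv2.resize(s[150:285,150:330],None,fx=4.4,fy=4.4,interpolation=cv2.INTER_CUBIC)
cv2.imwrite("pics/cs.png",b)
dt=cloud("top",np.load("top0.npy")); ds=cloud("scene",np.load("scene0.npy"))
for u,v in[(168,268),(129,263),(201,240),(260,245),(241,245),(300,220),(140,200)]: print(u,v,dt[v,u].round(4))
for u,v in[(182,187),(250,215),(240,203),(290,255)]: print(u,v,ds[v,u].round(4))
E
```

```text
168 268 [0.4361 0.1818 0.0245]
129 263 [0.4444 0.2884 0.0209]
201 240 [0.5161 0.1001 0.0244]
260 245 [ 0.5045 -0.0609  0.0637]
241 245 [ 0.4958 -0.014   0.1032]
300 220 [ 0.5881 -0.1658  0.0101]
140 200 [6.245e-01 2.843e-01 1.000e-04]
182 187 [0.4387 0.1786 0.0157]
250 215 [ 0.5093 -0.06    0.0662]
240 203 [ 0.5143 -0.0072  0.0619]
290 255 [ 0.5379 -0.1918  0.0094]
```

View pics/ct.png

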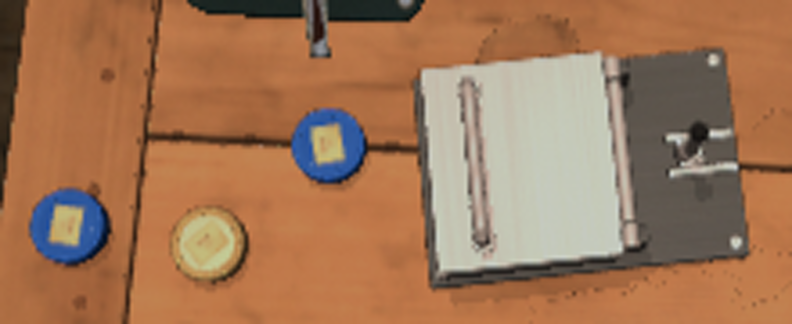

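View pics/cs.png

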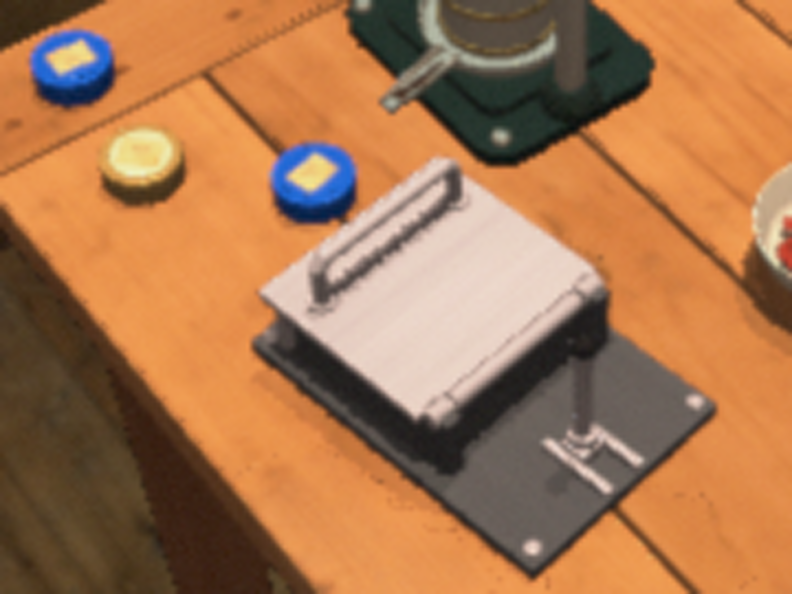

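The crops confirm that the gold tin at top (168,268) is closed and has a cream label. The others are blue. The handle bar runs from top crop (467,85) to (480,240), and the hinge barrel runs along (612,62)–(632,245). Next I'll measure the press.

```bash
python3 - <<'E'
from h import *
for n in("top","scene"):
    C=cloud(n,np.load(n+"0.npy"))
    reg=(C[...,0]>.38)&(C[...,0]<.62)&(C[...,1]>-.3)&(C[...,1]<.04)
    m=reg&(abs(C[...,2]-.064)<.006); 
    m=cv2.morphologyEx(m.astype(np.uint8),cv2.MORPH_OPEN,np.ones((3,3)))>0
    P=C[m]; r=cv2.minAreaRect((P[:,:2]*1000).astype(np.float32)); print(n,"plate",r,P[:,2].mean(),P[:,2].std())
    print(cv2.boxPoints(r).round(1).tolist())
    m=reg&(abs(C[...,2]-.012)<.006)
    # base via gray color
    m=reg&(C[...,2]>.006)&(C[...,2]<.02)
    m=cv2.morphologyEx(m.astype(np.uint8),cv2.MORPH_OPEN,np.ones((3,3)))>0
    m2=reg&(C[...,2]>.006)
    m2=cv2.morphologyEx(m2.astype(np.uint8),cv2.MORPH_OPEN,np.ones((3,3)))>0
    P=C[m2]; r=cv2.minAreaRect((P[:,:2]*1000).astype(np.float32)); print(" base+",r)
    m=reg&(C[...,2]>.085); P=C[m]; print(" high",P.shape,P.mean(0).round(4)); 
T=lambda x,y:(110+x/3.6,200+y/3.6); S=lambda x,y:(150+x/4.4,150+y/4.4)
for a,b,nm in[((457,170),(467,85),"bar far"),((316,265),(480,240),"bar near"),((600,283),(614,65),"hinge far"),((443,408),(632,238),"hinge near"),((582,342),(697,130),"post top"),((533,572),(747,256),"base near back"),((712,407),(722,50),"base far back"),((262,296),(437,272),"plate near front")]:
    p,e=two(S(*a),T(*b)); print(nm,p.round(4),round(e,4))
# tin: gold mask
t=np.load("top0p.npy")
for u0,u1,v0,v1,n in((150,190,250,288,"top"),(168,198,172,202,"scene")):
    pass
hsv=cv2.cvtColor(t,cv2.COLOR_RGB2HSV); print(hsv[262:275:3,158:180:3].tolist())
E
```

```text
top plate ((507.2549133300781, -54.60319519042969), (150.56700134277344, 152.22427368164062), 8.602558135986328) 0.06501974826782934 0.0022987496019166048
[[421.3999938964844, 9.399999618530273], [444.20001220703125, -141.10000610351562], [593.0999755859375, -118.5999984741211], [570.2999877929688, 31.899999618530273]]
 base+ ((534.62158203125, -84.82730102539062), (204.77627563476562, 240.6655731201172), 8.904290199279785)
 high (229, 3) [ 0.5122 -0.0293  0.1273]
scene plate ((508.7220764160156, -56.35383605957031), (153.46888732910156, 154.4062042236328), 8.877985000610352) 0.06401937383886219 0.0020445016657844313
[[421.0, 8.100000381469727], [444.79998779296875, -144.5], [596.5, -120.80000305175781], [572.5999755859375, 31.799999237060547]]
 base+ ((513.9193725585938, -89.7474365234375), (163.96937561035156, 242.97500610351562), 8.712461471557617)
 high (239, 3) [ 0.5107 -0.0451  0.1169]
bar far [ 0.5569 -0.0075  0.0889] 0.007
bar near [ 0.445  -0.0242  0.0978] 0.0064
hinge far [ 0.5831 -0.1129  0.0629] 0.0079
hinge near [ 0.4558 -0.1313  0.0652] 0.0067
post top [ 0.5263 -0.1712  0.1116] 0.0022
base near back [ 0.4526 -0.2194  0.0073] 0.005
base far back [ 0.6083 -0.1949  0.0073] 0.0017
plate near front [0.4245 0.0082 0.0537] 0.0049
[[[12, 156, 167], [18, 130, 190], [28, 71, 195], [24, 98, 195], [25, 88, 195], [19, 112, 192], [15, 147, 109], [12, 156, 193]], [[16, 147, 180], [28, 71, 194], [23, 103, 194], [18, 121, 173], [23, 108, 194], [30, 65, 195], [18, 130, 183], [12, 158, 187]], [[17, 142, 192], [22, 97, 194], [24, 99, 194], [21, 110, 194], [22, 114, 194], [30, 69, 195], [17, 122, 182], [12, 158, 157]], [[17, 141, 177], [27, 71, 194], [23, 106, 194], [25, 101, 194], [32, 67, 199], [27, 77, 195], [16, 145, 139], [12, 157, 184]], [[12, 157, 192], [17, 139, 192], [26, 81, 194], [31, 66, 196], [23, 94, 193], [16, 145, 172], [14, 160, 59], [12, 157, 187]]]
```

```bash
cat > plan.py <<'E'
from h import *
from scipy.spatial.transform import Rotation as Ro, Slerp
import json,os
H=np.array([.5175,-.1187,.060]); ex=np.array([.151,-.9885,0]); ex/=np.linalg.norm(ex)
ez=np.array([0,0,1.]); ey=np.cross(ez,ex); S=1
def Rt(tilt,s=None,yaw=None):
    s=s or S; t=np.radians(tilt); e=ex if yaw is None else np.array([np.cos(np.radians(yaw)),np.sin(np.radians(yaw)),0])
    tx=-(np.sin(t)*e+np.cos(t)*ez); ty=s*(np.cos(t)*e-np.sin(t)*ez)
    return np.stack([tx,ty,np.cross(tx,ty)],1)
def P(a,z,b=0): return H+a*ex+b*ey+np.array([0,0,z-H[2]])   # a along ex from hinge, z world
def meas():
    s=robot.get_state(); return np.array(s["eef_pos"]),Ro.from_euler("xyz",s["tcp_rot"],degrees=True).as_matrix()
def line(p0,R0,p1,R1,n):
    sl=Slerp([0,1],Ro.from_matrix([R0,R1])); return [(p0+(p1-p0)*k/n,sl(k/n).as_matrix()) for k in range(1,n+1)]
def rows(poses,start=None,show=True):
    p,R=start if start else meas(); out=[]
    for q,Q in poses:
        d=np.round(R.T@(q-p)/.0005)*.0005; w=np.round(Ro.from_matrix(R.T@Q).as_rotvec(degrees=True),1)
        out.append([round(float(x),4)+0. for x in d]+[round(float(x),1)+0. for x in w])
        p=p+R@d; R=R@Ro.from_rotvec(w,degrees=True).as_matrix()
    if show:
        for i in range(0,len(out),12): print(json.dumps(out[i:i+12]).replace(" ",""))
        print("mx mm",max(np.linalg.norm(o[:3]) for o in out)*1e3,"deg",max(np.linalg.norm(o[3:]) for o in out),"end",p.round(4))
    return p,R
def save(c): np.savez("cmd.npz",p=c[0],R=c[1])
def load(): z=np.load("cmd.npz"); return z["p"],z["R"]
def cmp():
    p,R=meas();q,Q=load();s=robot.get_state()
    print("t",s["t"],"dmm",((p-q)*1e3).round(1),"drot",Ro.from_matrix(Q.T@R).as_rotvec(degrees=True).round(2),"F",s["contact_force"].round(1),"w",round(s["grip_width"]*1e3,1),"q",s["qpos"].round(0))
E
python3 - <<'E'
from plan import *
p,R=meas(); print(R.round(3))
for s in(1,-1): print(s,np.degrees(Ro.from_matrix(R.T@Rt(0,s)).magnitude()))
print(P(-.105,.1),P(-.14,.06), proj("top",P(-.105,.105)),proj("scene",P(-.105,.105)),proj("top",P(-.075,.016)))
# tin
for n,(u0,u1,v0,v1) in {"top":(150,190,250,288),"scene":(168,198,172,204)}.items():
    im=np.load(n+"0p.npy"); hs=cv2.cvtColor(im,cv2.COLOR_RGB2HSV)
    m=np.zeros((420,560),np.uint8); m[v0:v1,u0:u1]=((hs[v0:v1,u0:u1,1]<135)&(hs[v0:v1,u0:u1,2]>165)).astype(np.uint8)
    cs,_=cv2.findContours(m,0,2); c=max(cs,key=cv2.contourArea); e=cv2.minEnclosingCircle(c); print(n,e,onz(n,*e[0],.022).round(4))
    C=cloud(n,np.load(n+"0.npy")); q=C[v0:v1,u0:u1].reshape(-1,3); q=q[(q[:,2]>.018)&(q[:,2]<.03)]; print((q[:,:2].min(0)+q[:,:2].max(0))/2, np.ptp(q[:,:2],0))
E
```

```text
[[-0.     0.261  0.965]
 [-0.001  0.965 -0.261]
 [-1.    -0.001 -0.   ]]
1 156.19967407020502
-1 23.800403373975396
[ 0.50164447 -0.01490404  0.1       ] [0.49635929 0.01969462 0.06      ] [241.47225376 242.6394148 ] [236.71901235 196.18958663] [254.31370434 246.83144138]
top ((167.67088317871094, 267.4683532714844), 8.687272071838379) [0.4377 0.1833 0.022 ]
[0.43911943 0.18553902] [0.05407721 0.05396778]
scene ((181.5, 185.0), 7.566473007202148) [0.4393 0.1806 0.022 ]
[0.43975816 0.1820484 ] [0.05351423 0.06149721]
```

```bash
sed -i 's/; S=1$/; S=-1/' plan.py; python3 - <<'E'
from plan import *
p,R=meas()
a=P(-.105,.165); c=rows(line(p,R,a,Rt(0),22)+[(a,Rt(0))]*2); save(c)
E
```

```text
[[0.0025,-0.0195,0.022,-1.1,0.0,0.0],[0.0025,-0.0205,0.022,-1.1,0.0,0.0],[0.0025,-0.0205,0.0215,-1.0,0.0,0.0],[0.002,-0.0205,0.021,-1.1,0.0,0.0],[0.0025,-0.0215,0.0205,-1.1,0.0,0.0],[0.0025,-0.0215,0.0205,-1.1,0.0,0.0],[0.0025,-0.0225,0.0195,-1.1,0.0,0.0],[0.0025,-0.0225,0.0195,-1.1,0.0,0.0],[0.0025,-0.0225,0.019,-1.0,0.0,0.0],[0.0025,-0.023,0.0185,-1.1,0.0,0.0],[0.0025,-0.0235,0.018,-1.1,0.0,0.0],[0.002,-0.024,0.018,-1.1,0.0,0.0]]
[[0.0025,-0.0245,0.017,-1.1,0.0,0.0],[0.0025,-0.0245,0.017,-1.0,0.0,0.0],[0.0025,-0.0245,0.016,-1.1,0.0,0.0],[0.0025,-0.025,0.016,-1.1,0.0,0.0],[0.0025,-0.0255,0.015,-1.1,0.0,0.0],[0.0025,-0.026,0.015,-1.1,0.0,0.0],[0.0025,-0.0255,0.0145,-1.1,0.0,0.0],[0.002,-0.0265,0.014,-1.0,0.0,0.0],[0.0025,-0.0265,0.013,-1.1,0.0,0.1],[0.0025,-0.0265,0.013,-1.1,0.0,0.0],[0.0,0.0,0.0,0.0,0.0,0.0],[0.0,0.0,0.0,0.0,0.0,0.0]]
mx mm 30.17449253922922 deg 1.104536101718726 end [ 0.5016 -0.0147  0.165 ]
```

>>> play_rows(increments=[[[0.0025,-0.0195,0.022,-1.1,0,0],[0.0025,-0.0205,0.022,-1.1,0,0],[0.0025,-0.0205,0.0215,-1.0,0,0],[0.002,-0.0205,0.021,-1.1,0,0],[0.0025,-0.0215,0.0205,-1.1,0,0],[0.0025,-0.0215,0.0205,-1.1,0,0],[0.0025,-0.0225,0.0195,-1.1,0,0],[0.0025,-0.0225,0.0195,-1.1,0,0],[0.0025,-0.0225,0.019,-1.0,0,0],[0.0025,-0.023,0.0185,-1.1,0,0],[0.0025,-0.0235,0.018,-1.1,0,0],[0.002,-0.024,0.018,-1.1,0,0]]], hand=0.55)

```text
t: 1.6
eef_pos: [0.3393, 0.2326, 0.1894]
tcp_rot: [-147.6, 90.0, -149.7]
contact_force: [-0.7, 0.2, -0.5]
grip_width: 0.0417
```

>>> play_rows(increments=[[[0.0025,-0.0245,0.017,-1.1,0,0],[0.0025,-0.0245,0.017,-1.0,0,0],[0.0025,-0.0245,0.016,-1.1,0,0],[0.0025,-0.025,0.016,-1.1,0,0],[0.0025,-0.0255,0.015,-1.1,0,0],[0.0025,-0.026,0.015,-1.1,0,0],[0.0025,-0.0255,0.0145,-1.1,0,0],[0.002,-0.0265,0.014,-1.0,0,0],[0.0025,-0.0265,0.013,-1.1,0,0.1],[0.0025,-0.0265,0.013,-1.1,0,0],[0,0,0,0,0,0],[0,0,0,0,0,0]]], hand=0.55)

```text
t: 3.1
eef_pos: [0.5012, -0.014, 0.1649]
tcp_rot: [109.4, 89.9, 118.0]
contact_force: [-0.5, 1.0, -0.8]
grip_width: 0.0415
```

```bash
python3 - <<'E'
from plan import *
cmp(); print(meas())
for n in("scene","top"):
    p,d=robot.capture(n); cv2.imwrite(f"pics/{n}1.png",cv2.resize(p[:,:,::-1][130:300,150:350],None,fx=3.5,fy=3.5,interpolation=2))
print(proj("top",P(-.105,.081)))
E
```

```text
t 3.1 dmm [-0.4  0.7 -0.1] drot [0.02 0.02 0.07] F [-0.5  1.  -0.8] w 41.5 q [  -7.   19.  105.    0.   56. -106.]
(array([ 0.50119215, -0.01399083,  0.1648805 ]), array([[-1.02962526e-03, -1.50652486e-01,  9.88586247e-01],
       [ 1.93407319e-03,  9.88584622e-01,  1.50654253e-01],
       [-9.99997600e-01,  2.06711558e-03, -7.26498767e-04]]))
[241.98812205 244.13839288]
```

View pics/scene1.png

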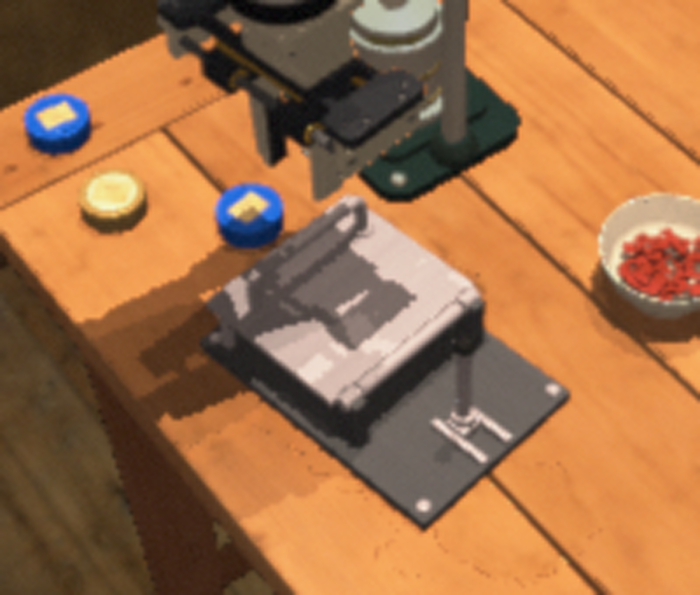

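View pics/top1.png

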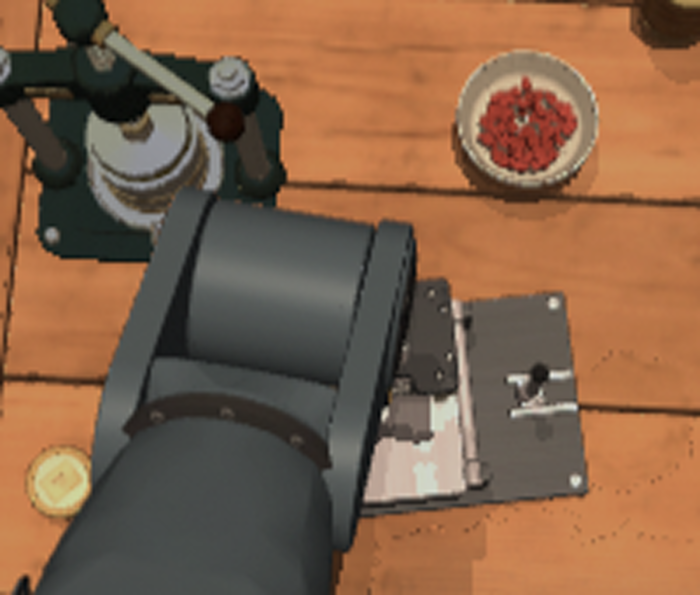

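The scene view shows the fingertips at crop (272,160) and (322,198), above the bar that runs (255,285)–(355,205). The green press's crank in the top view at crop (225,120) is clear of the wrist. Next I'll descend.

```bash
python3 - <<'E'
from plan import *
c=load()
a=P(-.105,.081,-.006); c=rows(line(*c,a,Rt(0),11)+[(a,Rt(0))],c); save(c)
E
```

```text
[[0.0075,0.0,-0.0005,0.0,0.0,0.0],[0.008,0.0,-0.0005,0.0,0.0,0.0],[0.0075,0.0,-0.0005,0.0,0.0,0.0],[0.0075,0.0,-0.0005,0.0,0.0,0.0],[0.0075,0.0,-0.0005,0.0,0.0,0.0],[0.008,0.0,-0.0005,0.0,0.0,0.0],[0.0075,0.0,-0.001,0.0,0.0,0.0],[0.0075,0.0,-0.0005,0.0,0.0,0.0],[0.0075,0.0,-0.0005,0.0,0.0,0.0],[0.008,0.0,-0.0005,0.0,0.0,0.0],[0.0075,0.0,-0.0005,0.0,0.0,0.0],[0.0,0.0,0.0,0.0,0.0,0.0]]
mx mm 8.015609770940697 deg 0.0 end [ 0.4956 -0.0156  0.081 ]
```

>>> play_rows(increments=[[[0.0075,0,-0.0005,0,0,0],[0.008,0,-0.0005,0,0,0],[0.0075,0,-0.0005,0,0,0],[0.0075,0,-0.0005,0,0,0],[0.0075,0,-0.0005,0,0,0],[0.008,0,-0.0005,0,0,0],[0.0075,0,-0.001,0,0,0],[0.0075,0,-0.0005,0,0,0],[0.0075,0,-0.0005,0,0,0],[0.008,0,-0.0005,0,0,0],[0.0075,0,-0.0005,0,0,0],[0,0,0,0,0,0]]])

```text
t: 4.7
eef_pos: [0.4954, -0.0151, 0.0805]
tcp_rot: [115.4, 89.9, 124.1]
contact_force: [-0.0, 0.2, 0.6]
grip_width: 0.0414
```

>>> play_rows(increments=[[[0,0,0,0,0,0],[0,0,0,0,0,0],[0,0,0,0,0,0],[0,0,0,0,0,0]]], hand=1)

```text
t: 5.2
eef_pos: [0.496, -0.0159, 0.0812]
tcp_rot: [39.1, 90.0, 47.9]
contact_force: [-0.4, -2.8, 0.5]
grip_width: 0.0094
```

```bash
python3 - <<'E'
from plan import *
cmp()
E
```

```text
t 5.2 dmm [ 0.3 -0.3  0.2] drot [-0.04 -0.05 -0.03] F [-0.4 -2.8  0.5] w 9.4 q [  -7.   26.  109.    0.   45. -106.]
```

```bash
cat >> plan.py <<'E'
def bar(th,tilt,b=-.006):
    f=np.arctan2(.040,-.105)-np.radians(th); r=np.hypot(.105,.04); R=Rt(tilt)
    return P(r*np.cos(f),.06+r*np.sin(f),b)+.019*R[:,0],R
E
python3 - <<'E'
from plan import *
c=load()
th=[90*(1-np.cos(np.pi*k/35))/2 for k in range(1,36)]+[90]
c=rows([bar(t,.25*t) for t in th],c); save(c)
E
```

```text
[[-0.0005,-0.0005,0.0,0.0,0.0,0.0],[-0.001,0.0,0.0,0.0,0.0,0.1],[-0.0015,-0.001,0.0,0.0,0.0,0.3],[-0.002,-0.0005,0.0,0.0,0.0,0.3],[-0.003,-0.001,0.0,0.0,0.0,0.4],[-0.0035,-0.0015,0.0,0.0,0.0,0.4],[-0.004,-0.002,0.0,0.0,0.0,0.6],[-0.004,-0.002,0.0,0.0,0.0,0.6],[-0.005,-0.0025,0.0,0.0,0.0,0.7],[-0.005,-0.003,0.0,0.0,0.0,0.8],[-0.005,-0.0035,0.0,0.0,0.0,0.8],[-0.0055,-0.004,0.0,0.0,0.0,0.9]]
[[-0.0055,-0.0045,0.0,0.0,0.0,0.9],[-0.0055,-0.0045,0.0,0.0,0.0,0.9],[-0.005,-0.005,0.0,0.0,0.0,1.0],[-0.005,-0.006,0.0,0.0,0.0,1.0],[-0.005,-0.0055,0.0,0.0,0.0,1.0],[-0.0045,-0.0065,0.0,0.0,0.0,1.0],[-0.0045,-0.006,0.0,0.0,0.0,1.0],[-0.0035,-0.0065,0.0,0.0,0.0,1.0],[-0.0035,-0.0065,0.0,0.0,0.0,1.0],[-0.003,-0.0065,0.0,0.0,0.0,0.9],[-0.0025,-0.0065,0.0,0.0,0.0,0.9],[-0.002,-0.0065,0.0,0.0,0.0,0.9]]
[[-0.0015,-0.0055,0.0,0.0,0.0,0.8],[-0.0015,-0.006,0.0,0.0,0.0,0.8],[-0.001,-0.005,0.0,0.0,0.0,0.7],[-0.0005,-0.0045,0.0,0.0,0.0,0.6],[-0.0005,-0.004,0.0,0.0,0.0,0.6],[-0.0005,-0.004,0.0,0.0,0.0,0.4],[0.0,-0.003,0.0,0.0,0.0,0.4],[-0.0005,-0.002,0.0,0.0,0.0,0.3],[0.0,-0.002,0.0,0.0,0.0,0.3],[0.0,-0.001,0.0,0.0,0.0,0.1],[0.0,0.0,0.0,0.0,0.0,0.1],[0.0,0.0,0.0,0.0,0.0,0.0]]
mx mm 7.905694150420948 deg 1.0 end [ 0.5165 -0.1518  0.1475]
```

>>> play_rows(increments=[[[-0.0005,-0.0005,0,0,0,0],[-0.001,0,0,0,0,0.1],[-0.0015,-0.001,0,0,0,0.3],[-0.002,-0.0005,0,0,0,0.3],[-0.003,-0.001,0,0,0,0.4],[-0.0035,-0.0015,0,0,0,0.4],[-0.004,-0.002,0,0,0,0.6],[-0.004,-0.002,0,0,0,0.6],[-0.005,-0.0025,0,0,0,0.7],[-0.005,-0.003,0,0,0,0.8],[-0.005,-0.0035,0,0,0,0.8],[-0.0055,-0.004,0,0,0,0.9]]])

```text
t: 6.7
eef_pos: [0.4993, -0.0379, 0.1205]
tcp_rot: [89.9, 83.9, 98.6]
contact_force: [2.3, 4.2, -2.5]
grip_width: 0.0089
```

```bash
python3 - <<'E'
from plan import *
s=robot.get_state(); print(meas()[0],s["contact_force"],s["grip_width"],s["ft_torque"])
E
```

```text
[ 0.49930703 -0.03786623  0.12046074] [ 2.26962088  4.20659187 -2.53817201] 0.008918652345183024 [ 0.8453311  -0.31602608 -0.09158337]
```

Forces are low, so I'll continue.

>>> play_rows(increments=[[[-0.0055,-0.0045,0,0,0,0.9],[-0.0055,-0.0045,0,0,0,0.9],[-0.005,-0.005,0,0,0,1.0],[-0.005,-0.006,0,0,0,1.0],[-0.005,-0.0055,0,0,0,1.0],[-0.0045,-0.0065,0,0,0,1.0],[-0.0045,-0.006,0,0,0,1.0],[-0.0035,-0.0065,0,0,0,1.0],[-0.0035,-0.0065,0,0,0,1.0],[-0.003,-0.0065,0,0,0,0.9],[-0.0025,-0.0065,0,0,0,0.9],[-0.002,-0.0065,0,0,0,0.9]]])

```text
t: 8.2
eef_pos: [0.5114, -0.115, 0.156]
tcp_rot: [89.7, 72.4, 98.4]
contact_force: [0.0, 4.1, 10.0]
grip_width: 0.0087
```

>>> play_rows(increments=[[[-0.0015,-0.0055,0,0,0,0.8],[-0.0015,-0.006,0,0,0,0.8],[-0.001,-0.005,0,0,0,0.7],[-0.0005,-0.0045,0,0,0,0.6],[-0.0005,-0.004,0,0,0,0.6],[-0.0005,-0.004,0,0,0,0.4],[0,-0.003,0,0,0,0.4],[-0.0005,-0.002,0,0,0,0.3],[0,-0.002,0,0,0,0.3],[0,-0.001,0,0,0,0.1],[0,0,0,0,0,0.1],[0,0,0,0,0,0]]])

```text
t: 9.7
eef_pos: [0.5171, -0.1519, 0.1481]
tcp_rot: [89.8, 67.4, 98.5]
contact_force: [2.7, 0.4, 6.3]
grip_width: 0.009
```

```bash
python3 - <<'E'
from plan import *
cmp(); p,R=meas(); g=p-.019*R[:,0]-H; print("bar rel hinge",g@ex,g[2],"theta",159.1-np.degrees(np.arctan2(g[2],g@ex)),np.hypot(g[2],g@ex))
p,d=robot.capture("scene"); cv2.imwrite("pics/scene2.png",cv2.resize(p[:,:,::-1][110:310,150:350],None,fx=3,fy=3,interpolation=2))
E
```

```text
t 9.7 dmm [ 0.6 -0.1  0.6] drot [-0.04 -0.11  0.02] F [2.7 0.4 6.3] w 9.0 q [ -30.   30.   93.   18.   72. -137.]
bar rel hinge 0.040027433920403185 0.10567441730956614 theta 89.84572254339439 0.11300122981617756
```

View pics/scene2.png

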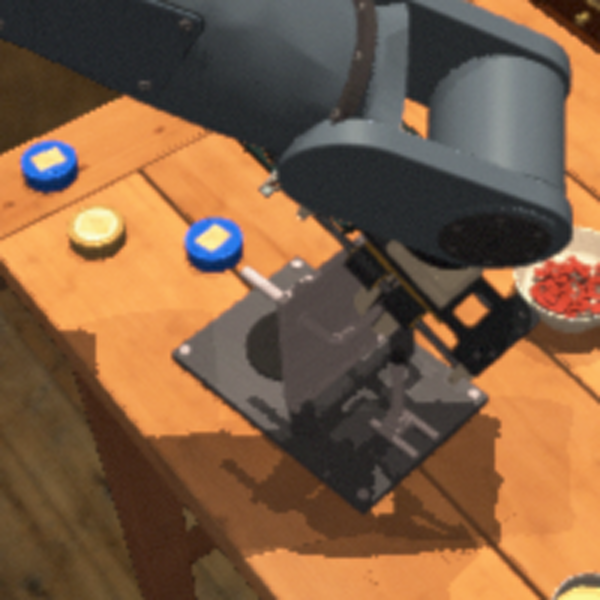

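The plate stands upright in the gripper at 89.8°, and the pad at crop (265,345) is now exposed. I'll release with a small opening and retract along the tool axis.

>>> play_rows(increments=[[[0,0,0,0,0,0],[0,0,0,0,0,0],[-0.001,0,0,0,0,0],[-0.002,0,0,0,0,0],[-0.005,0,0,0,0,0],[-0.01,0,0,0,0,0],[-0.01,0,0,0,0,0]]], hand=0.83)

```text
t: 10.62
eef_pos: [0.5184, -0.1625, 0.1742]
tcp_rot: [89.9, 67.4, 98.6]
contact_force: [-1.1, 0.0, 0.6]
grip_width: 0.0158
```

```bash
python3 - <<'E'
from plan import *
s=robot.get_state();print(s["t"],s["grip_width"],s["contact_force"])
p,d=robot.capture("scene"); cv2.imwrite("pics/scene3.png",cv2.resize(p[:,:,::-1][110:310,150:350],None,fx=3,fy=3,interpolation=2))
E
```

```text
10.625 0.015824488085321414 [-1.09349745  0.00704496  0.58404962]
```

View pics/scene3.png

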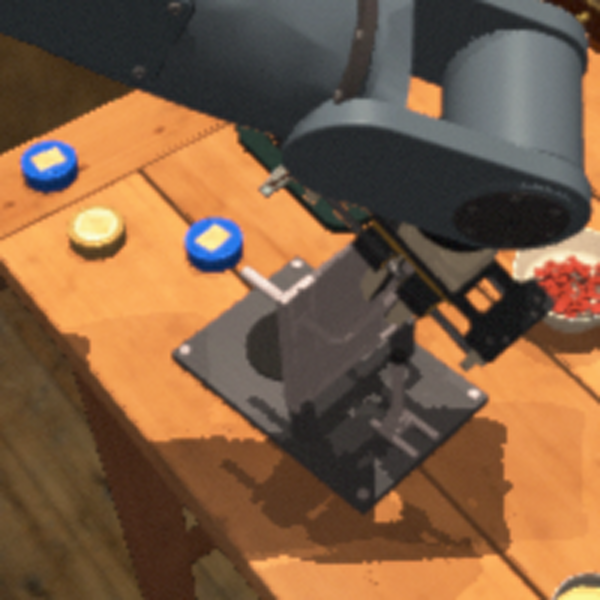

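```bash
python3 - <<'E'
from plan import *
p,R=meas()
q=p-.07*R[:,0]; t=P(0,.27,-.004)
L=line(p,R,q,R,6)+line(q,R,t,Rt(0,-1),6)
R0=Rt(0,-1)
L+=[(t,R0@Ro.from_rotvec([10*k,0,0],degrees=True).as_matrix()) for k in range(1,19)]
c=rows(L); save(c); print(c[1]-Rt(0,1))
E
```

```text
[[-0.0115,0.0,0.0,0.0,0.0,0.0],[-0.012,0.0,0.0,0.0,0.0,0.0],[-0.0115,0.0,0.0,0.0,0.0,0.0],[-0.0115,0.0,0.0,0.0,0.0,0.0],[-0.012,0.0,0.0,0.0,0.0,0.0],[-0.0115,0.0,0.0,0.0,0.0,0.0],[0.0,0.013,0.0,0.0,0.0,-3.8],[-0.001,0.0125,0.0005,0.0,0.0,-3.7],[-0.002,0.013,0.0,0.0,0.1,-3.8],[-0.0025,0.0125,0.0005,0.0,0.0,-3.7],[-0.0035,0.0125,0.0,0.0,0.0,-3.8],[-0.004,0.012,0.0005,0.0,0.0,-3.7]]
[[0.0,0.0,0.0,10.0,0.0,0.0],[0.0,0.0,0.0,10.0,0.0,0.0],[0.0,0.0,0.0,10.0,0.0,0.0],[0.0,0.0,0.0,10.0,0.0,0.0],[0.0,0.0,0.0,10.0,0.0,0.0],[0.0,0.0,0.0,10.0,0.0,0.0],[0.0,0.0,0.0,10.0,0.0,0.0],[0.0,0.0,0.0,10.0,0.0,0.0],[0.0,0.0,0.0,10.0,0.0,0.0],[0.0,0.0,0.0,10.0,0.0,0.0],[0.0,0.0,0.0,10.0,0.0,0.0],[0.0,0.0,0.0,10.0,0.0,0.0]]
[[0.0,0.0,0.0,10.0,0.0,0.0],[0.0,0.0,0.0,10.0,0.0,0.0],[0.0,0.0,0.0,10.0,0.0,0.0],[0.0,0.0,0.0,10.0,0.0,0.0],[0.0,0.0,0.0,10.0,0.0,0.0],[0.0,0.0,0.0,10.0,0.0,0.0]]
mx mm 13.152946437965905 deg 10.0 end [ 0.5136 -0.1192  0.27  ]
[[ 1.02333725e-04  1.39372604e-04  2.13054508e-05]
 [ 2.48106050e-04  2.13268621e-05 -1.39343646e-04]
 [ 3.60144018e-08 -2.29788562e-04 -1.38657924e-04]]
```

>>> play_rows(increments=[[[-0.0115,0,0,0,0,0],[-0.012,0,0,0,0,0],[-0.0115,0,0,0,0,0],[-0.0115,0,0,0,0,0],[-0.012,0,0,0,0,0],[-0.0115,0,0,0,0,0],[0,0.013,0,0,0,-3.8],[-0.001,0.0125,0.0005,0,0,-3.7],[-0.002,0.013,0,0,0.1,-3.8],[-0.0025,0.0125,0.0005,0,0,-3.7],[-0.0035,0.0125,0,0,0,-3.8],[-0.004,0.012,0.0005,0,0,-3.7]]])

```text
t: 12.18
eef_pos: [0.513, -0.1181, 0.2687]
tcp_rot: [-157.1, 89.9, -148.4]
contact_force: [-0.0, 0.1, 0.1]
grip_width: 0.016
```

>>> play_rows(increments=[[[0,0,0,10,0,0],[0,0,0,10,0,0],[0,0,0,10,0,0],[0,0,0,10,0,0],[0,0,0,10,0,0],[0,0,0,10,0,0],[0,0,0,10,0,0],[0,0,0,10,0,0],[0,0,0,10,0,0],[0,0,0,10,0,0],[0,0,0,10,0,0],[0,0,0,10,0,0]]], hand=0.65)

```text
t: 13.68
eef_pos: [0.5131, -0.1185, 0.2684]
tcp_rot: [-105.6, 89.9, 142.8]
contact_force: [0.0, 0.0, 0.1]
grip_width: 0.0326
```

>>> play_rows(increments=[[[0,0,0,10,0,0],[0,0,0,10,0,0],[0,0,0,10,0,0],[0,0,0,10,0,0],[0,0,0,10,0,0],[0,0,0,10,0,0],[0,0,0,0,0,0]]])

```text
t: 14.55
eef_pos: [0.5131, -0.1185, 0.2683]
tcp_rot: [-46.2, 89.9, 142.5]
contact_force: [0.8, -1.0, 0.1]
grip_width: 0.0329
```

```bash
python3 - <<'E'
from plan import *
cmp()
p,d=robot.capture("scene"); cv2.imwrite("pics/scene4.png",cv2.resize(p[:,:,::-1][110:310,150:350],None,fx=3,fy=3,interpolation=2))
C=cloud("scene",d); q=C-H; a=q@ex; b=q@ey; z=C[...,2]
m=(abs(a)<.03)&(z>.11)&(z<.2)&(b>-.085)&(b<-.045)
A=np.polyfit(z[m]-.06,a[m],1); print("plate left part:",m.sum(),A,"lean deg",90+np.degrees(np.arctan(A[0])), "zmax",z[m].max())
E
```

```text
t 14.55 dmm [-0.5  0.8 -1.6] drot [-0.07 -0.1  -0.08] F [ 0.8 -1.   0.1] w 32.9 q [-18.  15.  94.   0.  71.  63.]
plate left part: 351 [-0.10243396  0.01315779] lean deg 84.15136553971381 zmax 0.19998754918738426
```

View pics/scene4.png

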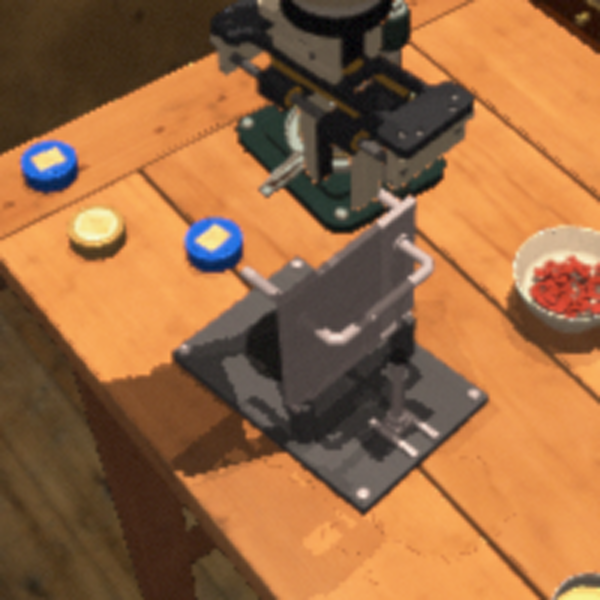

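The plate stands upright by itself in the picture, with its top edge at crop (345,245) under the fingers and the legs pointing left. Next I'll descend to straddle the edge.

>>> play_rows(increments=[[[0.01,0,0,0,0,0],[0.01,0,0,0,0,0],[0.01,0,0,0,0,0],[0.01,0,0,0,0,0],[0.01,0,0,0,0,0],[0.01,0,0,0,0,0],[0.01,0,0,0,0,0],[0.01,0,0,0,0,0],[0.008,0,0,0,0,0],[0.005,0,0,0,0,0],[0,0,0,0,0,0]]])

```text
t: 15.98
eef_pos: [0.5128, -0.1182, 0.1748]
tcp_rot: [-43.5, 89.8, 145.2]
contact_force: [0.6, 0.2, 0.7]
grip_width: 0.0326
```

>>> play_rows(increments=[[[0,0,0,0,0,0],[0,0,0,0,0,0],[0,0,0,0,0,0],[0,0,0,0,0,0]]], hand=1)

```text
t: 16.48
eef_pos: [0.513, -0.1186, 0.1752]
tcp_rot: [-28.6, 89.9, 160.1]
contact_force: [0.7, -2.5, 0.9]
grip_width: 0.008
```

```bash
python3 - <<'E'
from plan import *
c=load(); c=(c[0]+.093*c[1][:,0],c[1]); save(c); cmp()
# arc about hinge: rigid rotation of tool about hinge axis
def rot(c,deg):
    Q=Ro.from_rotvec(ey*deg,degrees=True).as_matrix()
    return H+Q@(c[0]-H),Q@c[1]
L=[rot(c,30*k/24) for k in range(1,25)]
print(L[-1][0]); e=rows(L,c); np.savez("cmd1.npz",p=e[0],R=e[1])
E
```

```text
t 16.475 dmm [-0.5  0.6 -1.7] drot [-0.03 -0.08 -0.03] F [ 0.7 -2.5  0.9] w 8.0 q [-18.  21. 101.   0.  59.  63.]
[ 0.52239761 -0.17701107  0.16134644]
[[0.0,0.0025,0.0,0.0,0.0,-1.2],[0.0,0.0025,0.0,0.0,0.0,-1.3],[0.0,0.0025,0.0,0.0,0.0,-1.2],[0.0,0.0025,0.0,0.0,0.0,-1.3],[0.0,0.003,0.0,0.0,0.0,-1.2],[0.0,0.0025,0.0,0.0,0.0,-1.3],[0.0,0.0025,0.0,0.0,0.0,-1.2],[0.0,0.0025,0.0,0.0,0.0,-1.3],[0.0,0.0025,0.0,0.0,0.0,-1.2],[0.0005,0.0025,0.0,0.0,0.0,-1.3],[0.0,0.0025,0.0,0.0,0.0,-1.2],[0.0,0.0025,0.0,0.0,0.0,-1.3]]
[[0.0,0.0025,0.0,0.0,0.0,-1.2],[0.0,0.0025,0.0,0.0,0.0,-1.3],[0.0,0.003,0.0,0.0,0.0,-1.2],[0.0,0.0025,0.0,0.0,0.0,-1.3],[0.0,0.0025,0.0,0.0,0.0,-1.2],[0.0,0.0025,0.0,0.0,0.0,-1.3],[0.0,0.0025,0.0,0.0,0.0,-1.2],[0.0,0.0025,0.0,0.0,0.0,-1.3],[0.0,0.0025,0.0,0.0,0.0,-1.2],[0.0,0.0025,0.0,0.0,0.0,-1.3],[0.0,0.0025,0.0,0.0,0.0,-1.2],[0.0,0.0025,0.0,0.0,0.0,-1.3]]
mx mm 3.0 deg 1.3 end [ 0.5224 -0.1769  0.1616]
```

>>> play_rows(increments=[[[0,0.0025,0,0,0,-1.2],[0,0.0025,0,0,0,-1.3],[0,0.0025,0,0,0,-1.2],[0,0.0025,0,0,0,-1.3],[0,0.003,0,0,0,-1.2],[0,0.0025,0,0,0,-1.3],[0,0.0025,0,0,0,-1.2],[0,0.0025,0,0,0,-1.3],[0,0.0025,0,0,0,-1.2],[0.0005,0.0025,0,0,0,-1.3],[0,0.0025,0,0,0,-1.2],[0,0.0025,0,0,0,-1.3]]])

```text
t: 17.98
eef_pos: [0.5177, -0.1484, 0.1714]
tcp_rot: [-89.8, 74.9, 98.9]
contact_force: [-0.2, -5.5, 7.8]
grip_width: 0.008
```

>>> play_rows(increments=[[[0,0.0025,0,0,0,-1.2],[0,0.0025,0,0,0,-1.3],[0,0.003,0,0,0,-1.2],[0,0.0025,0,0,0,-1.3],[0,0.0025,0,0,0,-1.2],[0,0.0025,0,0,0,-1.3],[0,0.0025,0,0,0,-1.2],[0,0.0025,0,0,0,-1.3],[0,0.0025,0,0,0,-1.2],[0,0.0025,0,0,0,-1.3],[0,0.0025,0,0,0,-1.2],[0,0.0025,0,0,0,-1.3]]])

```text
t: 19.48
eef_pos: [0.5221, -0.1763, 0.1599]
tcp_rot: [-90.0, 59.8, 98.7]
contact_force: [1.6, -4.5, 5.3]
grip_width: 0.0082
```

```bash
cp cmd1.npz cmd.npz; python3 - <<'E'
from plan import *
cmp(); s=robot.get_state(); print(s["ft_torque"])
p,d=robot.capture("scene"); cv2.imwrite("pics/scene5.png",cv2.resize(p[:,:,::-1][110:310,150:350],None,fx=3,fy=3,interpolation=2))
E
```

```text
t 19.475 dmm [-0.3  0.6 -1.7] drot [ 0.02 -0.02 -0.15] F [ 1.6 -4.5  5.3] w 8.2 q [-34.  34.  87.  22.  81.  39.]
[-0.7156597   0.08827896  0.09855371]
```

View pics/scene5.png

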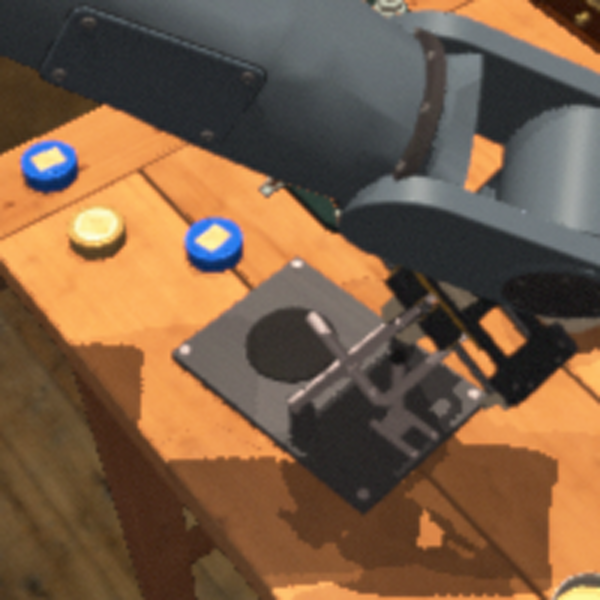

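The plate leans at about 120° with forces around 7 N. From the measured post top I expect contact near 128–130°. I'll go on in finer steps.

>>> play_rows(increments=[[[0,0.002,0,0,0,-1],[0,0.002,0,0,0,-1],[0,0.002,0,0,0,-1],[0,0.002,0,0,0,-1],[0,0.002,0,0,0,-1]]])

```text
t: 20.15
eef_pos: [0.5234, -0.1847, 0.1545]
tcp_rot: [-90.0, 54.8, 98.7]
contact_force: [2.4, -5.9, 4.7]
grip_width: 0.0076
```

>>> play_rows(increments=[[[0,0.001,0,0,0,-0.5],[0,0.001,0,0,0,-0.5],[0,0.001,0,0,0,-0.5],[0,0.001,0,0,0,-0.5]]])

```text
t: 20.65
eef_pos: [0.5239, -0.1878, 0.1521]
tcp_rot: [-90.0, 52.9, 98.7]
contact_force: [2.5, -5.9, 4.4]
grip_width: 0.0077
```

```bash
python3 - <<'E'
from plan import *
p,R=meas(); s=robot.get_state(); F=s["contact_force"]; print("tool F",(R.T@F).round(1),"tool T",(R.T@s["ft_torque"]).round(2),s["qpos"].round(0)); g=p-H; print("th",180-np.degrees(np.arctan2(g[2],g@ex)),"r",np.hypot(g[2],g@ex),"tilt",np.degrees(np.arctan2(-R[:,0]@ex,-R[2,0])))
E
```

```text
tool F [-7.3  2.3 -1.6] tool T [ 0.05 -0.19  0.75] [-37.  38.  84.  25.  87.  36.]
th 126.9593563685501 r 0.11528953101779427 tilt 37.13865805328581
```

>>> play_rows(increments=[[[0,0.001,0,0,0,-0.5],[0,0.001,0,0,0,-0.5]]])

```text
t: 20.9
eef_pos: [0.5241, -0.1894, 0.1509]
tcp_rot: [-90.0, 51.9, 98.7]
contact_force: [1.1, -5.3, 5.4]
grip_width: 0.0078
```

```bash
cat > f.py <<'E'
from plan import *
p,R=meas(); s=robot.get_state(); F=s["contact_force"]; print("t",s["t"],"tool F",(R.T@F).round(1),"tool T",(R.T@s["ft_torque"]).round(2)); g=p-H; print("th",180-np.degrees(np.arctan2(g[2],g@ex)),"r",np.hypot(g[2],g@ex),"tilt",np.degrees(np.arctan2(-R[:,0]@ex,-R[2,0])))
E
python3 f.py
```

```text
t 20.9 tool F [-7.5  0.9 -0.3] tool T [ 0.02 -0.14  0.72]
th 127.95640368212221 r 0.11531462391219585 tilt 38.136057857314526
```

>>> play_rows(increments=[[[0,0.001,0,0,0,-0.5],[0,0.001,0,0,0,-0.5]]])

```text
t: 21.15
eef_pos: [0.5243, -0.1908, 0.1498]
tcp_rot: [-90.0, 50.8, 98.7]
contact_force: [1.5, -3.9, 8.4]
grip_width: 0.0078
```

```bash
python3 f.py
```

```text
t 21.15 tool F [-9.1 -2.1 -0.9] tool T [ 0.08 -0.21  0.26]
th 128.8309562140074 r 0.11528949845293214 tilt 39.1717117890313
```

>>> play_rows(increments=[[[0,0.001,0,0,0,-0.5],[0,0,0,0,0,0]]])

```text
t: 21.4
eef_pos: [0.5244, -0.1911, 0.1496]
tcp_rot: [-90.0, 50.3, 98.7]
contact_force: [0.7, -1.2, 10.1]
grip_width: 0.0077
```

```bash
python3 f.py; python3 - <<'E'
from plan import *
p,d=robot.capture("scene"); cv2.imwrite("pics/scene6.png",cv2.resize(p[:,:,::-1][170:290,210:330],None,fx=5,fy=5,interpolation=2))
E
```

```text
t 21.4 tool F [-8.6 -5.4 -0.5] tool T [ 0.07 -0.2  -0.04]
th 129.04396687004237 r 0.1153024115750971 tilt 39.736243552582245
```

View pics/scene6.png

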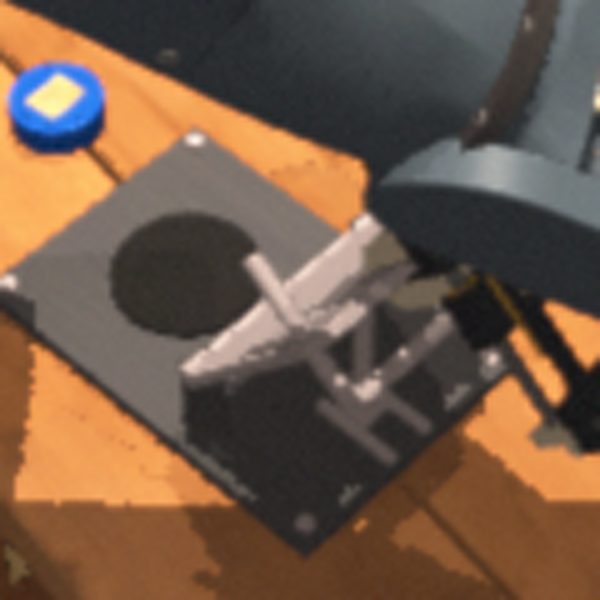

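Contact with the stop is confirmed. The angle stalls at 129° (2.25 rad, in range), the closing force has built to 5 N, and the hinge load torque has dropped to 0. The picture shows the plate leaning and the pad clear at crop (185,275). Release and retract along the plate.

>>> play_rows(increments=[[[0,0,0,0,0,0],[0,0,0,0,0,0],[0,0,0,0,0,0],[-0.002,0,0,0,0,0],[-0.005,0,0,0,0,0],[-0.01,0,0,0,0,0],[-0.01,0,0,0,0,0],[-0.015,0,0,0,0,0],[-0.015,0,0,0,0,0],[-0.015,0,0,0,0,0],[-0.015,0,0,0,0,0]]], hand=0.75)

```text
t: 22.82
eef_pos: [0.5326, -0.2468, 0.2167]
tcp_rot: [-89.9, 50.4, 98.8]
contact_force: [0.3, -0.9, -0.2]
grip_width: 0.0232
```

```bash
python3 - <<'E'
from plan import *
s=robot.get_state(); print(s["t"],s["grip_width"],s["contact_force"].round(1),meas()[0])
for n in("scene","top"):
    p,d=robot.capture(n); cv2.imwrite(f"pics/{n}7.png",cv2.resize(p[:,:,::-1][130:300,150:350],None,fx=3.5,fy=3.5,interpolation=2)); np.save(n+"7.npy",d); np.save(n+"7p.npy",p)
E
```

```text
22.825 0.02319201294191508 [ 0.3 -0.9 -0.2] [ 0.53262745 -0.24683471  0.21668386]
```

View pics/scene7.png

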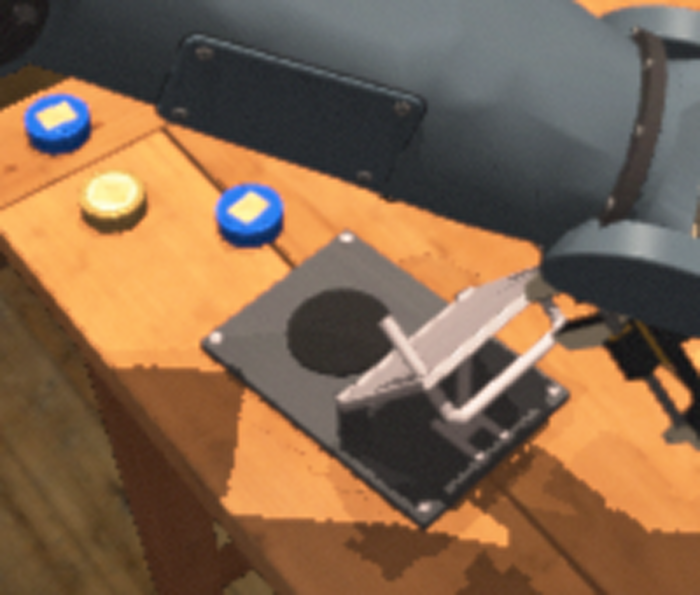

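View pics/top7.png

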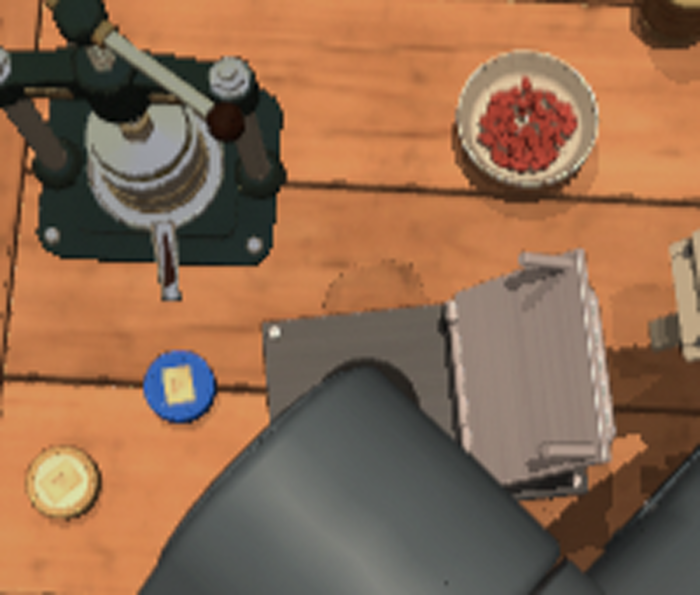

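The plate stays leaning with the robot off it. The top view shows its hinge line at crop (455,310)–(470,480), and the scene view shows the pad at crop (340,333). Next I'll measure the pad and tin again, and the green press's extent.

```bash
python3 - <<'E'
from plan import *
im=np.load("scene7p.npy"); g=cv2.cvtColor(im,cv2.COLOR_RGB2GRAY)
m=np.zeros_like(g); m[205:242,222:272]=(g[205:242,222:272]<62)*255
print([int(x) for x in g[225,205:275:3]])
cs,_=cv2.findContours(m,0,2); c=max(cs,key=cv2.contourArea); e=cv2.fitEllipse(c); print("ell",e,"->",onz("scene",*e[0],.016).round(4),"pred",P(-.075,.016),proj("scene",P(-.075,.016)))
x,y,w,h=cv2.boundingRect(c); print(x,y,w,h)
# left, top, bottom extreme points on plane
pts=np.array([onz("scene",*q[0],.016)[:2] for q in c])
cc=cv2.minEnclosingCircle((pts*1000).astype(np.float32)); print("circ mm",cc)
d=np.concatenate([cloud(n,np.load(n+"0.npy")).reshape(-1,3) for n in("top","scene")])
G=d[(d[:,0]>.55)&(d[:,0]<.75)&(d[:,1]>-.05)&(d[:,1]<.3)&(d[:,2]>.02)]
for z0,z1 in((.02,.1),(.1,.2),(.2,.3),(.3,.45)):
    q=G[(G[:,2]>z0)&(G[:,2]<z1)]; print(z0,z1,len(q),np.percentile(q[:,0],1),np.percentile(q[:,1],1))
# plate angle
C=cloud("top",np.load("top7.npy")); q=C-H; a=q@ex; b=q@ey; mm=(a>.02)&(a<.07)&(abs(b)<.05)&(C[...,2]>.08)
A=np.polyfit(a[mm],C[...,2][mm]-.06,1); print("lean",180-np.degrees(np.arctan(A[0])),A,mm.sum())
E
```

```text
[185, 187, 220, 117, 117, 117, 110, 111, 113, 62, 48, 49, 47, 49, 55, 54, 53, 52, 65, 205, 160, 166, 195, 182]
ell ((246.3301239013672, 225.1124267578125), (23.612041473388672, 27.856985092163086), 85.40895080566406) -> [ 0.5034 -0.0478  0.016 ] pred [ 0.50617462 -0.04456003  0.016     ] [246.480682   223.85424795]
233 213 29 25
circ mm ((505.0220031738281, -47.40530014038086), 41.334495544433594)
0.02 0.1 4143 0.5518240362304194 -0.04511438467214411
0.1 0.2 1661 0.6498530688231082 0.038908683125391016
0.2 0.3 2176 0.6673401940500827 0.03250759231818984
0.3 0.45 1168 0.616901888150261 0.02609721043687659
lean 128.74437479219603 [1.2462248  0.00872466] 876
```

```bash
python3 - <<'E'
from plan import *
p,R=meas(); Rp=Rt(0,1)@Ro.from_rotvec([-90,0,0],degrees=True).as_matrix(); print(Rp.round(2))
w1=np.array([.515,-.25,.30]);w2=np.array([.42,0,.26]);w3=np.array([.439,.183,.10]);w4=np.array([.439,.183,.004])
L=line(p,R,w1,Rt(0,1),10)+line(w1,Rt(0,1),w2,Rp,14)+line(w2,Rp,w3,Rp,10)+[(w3,Rp)]*2+line(w3,Rp,w4,Rp,11)+[(w4,Rp)]
save(rows(L))
E
```

```text
[[ 0.    0.99  0.15]
 [ 0.    0.15 -0.99]
 [-1.    0.    0.  ]]
[[-0.0065,-0.0055,0.002,0.0,0.0,3.9],[-0.0065,-0.0045,0.0015,0.0,0.0,4.0],[-0.007,-0.0045,0.002,0.0,0.0,3.9],[-0.0075,-0.004,0.002,0.0,0.0,4.0],[-0.0075,-0.003,0.0015,0.0,0.0,3.9],[-0.008,-0.003,0.002,0.0,0.0,4.0],[-0.008,-0.0025,0.0015,0.0,0.0,3.9],[-0.008,-0.0015,0.002,0.0,0.0,4.0],[-0.008,-0.001,0.002,0.0,0.0,3.9],[-0.0085,-0.0005,0.0015,0.0,0.0,4.0],[0.003,-0.019,0.004,-6.4,0.0,0.0],[0.0025,-0.019,0.002,-6.5,0.0,0.0]]
[[0.003,-0.019,0.0,-6.4,0.0,0.0],[0.003,-0.019,-0.0025,-6.4,0.0,0.0],[0.003,-0.0185,-0.0045,-6.5,0.0,0.0],[0.0025,-0.018,-0.0065,-6.4,0.0,0.0],[0.003,-0.017,-0.0085,-6.4,0.0,0.0],[0.003,-0.016,-0.0105,-6.4,0.0,0.0],[0.0025,-0.015,-0.012,-6.5,0.0,0.0],[0.003,-0.013,-0.0135,-6.4,0.0,0.0],[0.003,-0.012,-0.0155,-6.4,0.0,0.0],[0.003,-0.01,-0.016,-6.5,0.0,0.0],[0.0025,-0.008,-0.0175,-6.4,0.0,0.0],[0.003,-0.006,-0.018,-6.4,0.0,0.0]]
[[0.016,0.0045,-0.018,0.0,0.0,0.0],[0.016,0.0045,-0.0175,0.0,0.0,0.0],[0.016,0.005,-0.018,0.0,0.0,0.0],[0.016,0.0045,-0.018,0.0,0.0,0.0],[0.016,0.0045,-0.0175,0.0,0.0,0.0],[0.016,0.005,-0.018,0.0,0.0,0.0],[0.016,0.0045,-0.0175,0.0,0.0,0.0],[0.016,0.0045,-0.018,0.0,0.0,0.0],[0.016,0.0045,-0.018,0.0,0.0,0.0],[0.016,0.005,-0.0175,0.0,0.0,0.0],[0.0,0.0,0.0,0.0,0.0,0.0],[0.0,0.0,0.0,0.0,0.0,0.0]]
[[0.0085,0.0,0.0,0.0,0.0,0.0],[0.009,0.0,0.0,0.0,0.0,0.0],[0.0085,0.0,0.0,0.0,0.0,0.0],[0.009,0.0,0.0,0.0,0.0,0.0],[0.0085,0.0,0.0,0.0,0.0,0.0],[0.009,0.0,0.0,0.0,0.0,0.0],[0.0085,0.0,0.0,0.0,0.0,0.0],[0.009,0.0,0.0,0.0,0.0,0.0],[0.0085,0.0,0.0,0.0,0.0,0.0],[0.009,0.0,0.0,0.0,0.0,0.0],[0.0085,0.0,0.0,0.0,0.0,0.0],[0.0,0.0,0.0,0.0,0.0,0.0]]
mx mm 24.596747752497684 deg 6.5 end [0.4391 0.1829 0.004 ]
```

>>> play_rows(increments=[[[-0.0065,-0.0055,0.002,0,0,3.9],[-0.0065,-0.0045,0.0015,0,0,4.0],[-0.007,-0.0045,0.002,0,0,3.9],[-0.0075,-0.004,0.002,0,0,4.0],[-0.0075,-0.003,0.0015,0,0,3.9],[-0.008,-0.003,0.002,0,0,4.0],[-0.008,-0.0025,0.0015,0,0,3.9],[-0.008,-0.0015,0.002,0,0,4.0],[-0.008,-0.001,0.002,0,0,3.9],[-0.0085,-0.0005,0.0015,0,0,4.0],[0.003,-0.019,0.004,-6.4,0,0],[0.0025,-0.019,0.002,-6.5,0,0]]])

```text
t: 24.42
eef_pos: [0.5008, -0.2122, 0.2931]
tcp_rot: [-59.3, 89.8, 142.6]
contact_force: [-0.3, -0.2, -0.4]
grip_width: 0.0233
```

>>> play_rows(increments=[[[0.003,-0.019,0,-6.4,0,0],[0.003,-0.019,-0.0025,-6.4,0,0],[0.003,-0.0185,-0.0045,-6.5,0,0],[0.0025,-0.018,-0.0065,-6.4,0,0],[0.003,-0.017,-0.0085,-6.4,0,0],[0.003,-0.016,-0.0105,-6.4,0,0],[0.0025,-0.015,-0.012,-6.5,0,0],[0.003,-0.013,-0.0135,-6.4,0,0],[0.003,-0.012,-0.0155,-6.4,0,0],[0.003,-0.01,-0.016,-6.5,0,0],[0.0025,-0.008,-0.0175,-6.4,0,0],[0.003,-0.006,-0.018,-6.4,0,0]]], hand=0)

```text
t: 25.92
eef_pos: [0.419, 0.0018, 0.2591]
tcp_rot: [-134.0, 89.8, 144.9]
contact_force: [0.2, 0.0, 0.7]
grip_width: 0.0929
```

>>> play_rows(increments=[[[0.016,0.0045,-0.018,0,0,0],[0.016,0.0045,-0.0175,0,0,0],[0.016,0.005,-0.018,0,0,0],[0.016,0.0045,-0.018,0,0,0],[0.016,0.0045,-0.0175,0,0,0],[0.016,0.005,-0.018,0,0,0],[0.016,0.0045,-0.0175,0,0,0],[0.016,0.0045,-0.018,0,0,0],[0.016,0.0045,-0.018,0,0,0],[0.016,0.005,-0.0175,0,0,0],[0,0,0,0,0,0],[0,0,0,0,0,0]]])

```text
t: 27.42
eef_pos: [0.4382, 0.1839, 0.1]
tcp_rot: [-135.4, 89.9, 143.4]
contact_force: [-0.2, -1.1, 0.1]
grip_width: 0.0932
```

```bash
python3 - <<'E'
from plan import *
s=robot.get_state(); print(s["t"],meas()[0],s["tcp_rot"],s["qpos"].round(0))
p,d=robot.capture("scene"); cv2.imwrite("pics/scene8.png",cv2.resize(p[:,:,::-1][130:300,130:330],None,fx=3.5,fy=3.5,interpolation=2))
C=cloud("scene",d); q=C-H
E
```

```text
27.425 [0.43815636 0.18392796 0.09997459] [-135.36460114   89.86570698  143.3528969 ] [ 17.  22. 111.   0.  46.   8.]
```

View pics/scene8.png

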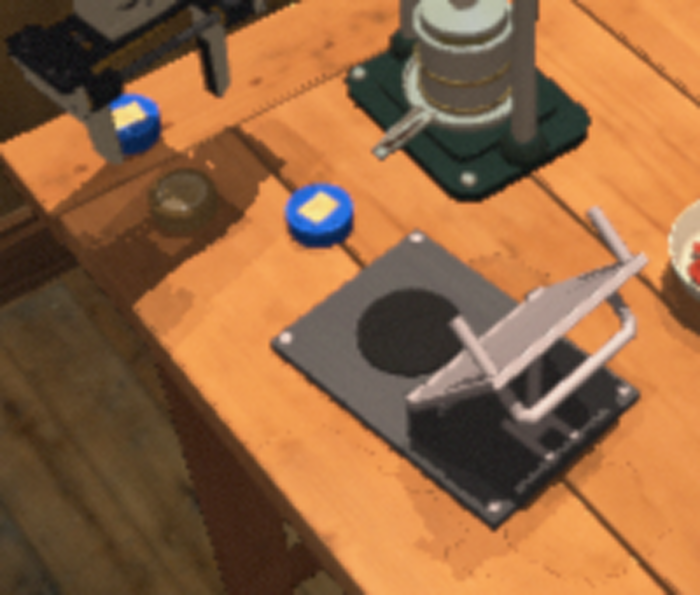

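The plate rests on the post and the whole pad is visible at crop (410,332). The gripper is above the gold tin at crop (183,200). I'll descend and grip it.

>>> play_rows(increments=[[[0.0085,0,0,0,0,0],[0.009,0,0,0,0,0],[0.0085,0,0,0,0,0],[0.009,0,0,0,0,0],[0.0085,0,0,0,0,0],[0.009,0,0,0,0,0],[0.0085,0,0,0,0,0],[0.009,0,0,0,0,0],[0.0085,0,0,0,0,0],[0.009,0,0,0,0,0],[0.0085,0,0,0,0,0],[0,0,0,0,0,0]]])

```text
t: 28.98
eef_pos: [0.4377, 0.1843, 0.003]
tcp_rot: [-120.5, 89.8, 158.2]
contact_force: [1.3, 0.0, -0.0]
grip_width: 0.093
```

>>> play_rows(increments=[[[0,0,0,0,0,0],[0,0,0,0,0,0],[0,0,0,0,0,0],[0,0,0,0,0,0],[0,0,0,0,0,0]]], hand=1)

```text
t: 29.6
eef_pos: [0.4381, 0.1845, 0.0037]
tcp_rot: [-138.8, 89.9, 139.9]
contact_force: [0.1, -0.7, 2.5]
grip_width: 0.0532
```

```bash
python3 - <<'E'
from plan import *
cmp(); c=load(); Rp=Rt(0,1)@Ro.from_rotvec([-90,0,0],degrees=True).as_matrix()
w0=c[0]; w1=np.array([.439,.183,.10]); w2=np.array([.44,.06,.12]); w3=np.array([.505,-.046,.09]); w4=np.array([.505,-.046,.026])
L=line(w0,Rp,w1,Rp,8)+line(w1,Rp,w2,Rp,7)+line(w2,Rp,w3,Rp,8)+[(w3,Rp)]
save(rows(L,c))
E
```

```text
t 29.6 dmm [-1.1  1.5 -0.3] drot [-0.04  0.1  -0.08] F [ 0.1 -0.7  2.5] w 53.2 q [ 17.  33. 113.   0.  34.   8.]
[[-0.012,0.0,0.0,0.0,0.0,0.0],[-0.012,0.0,0.0,0.0,0.0,0.0],[-0.012,0.0,0.0,0.0,0.0,0.0],[-0.012,0.0,0.0,0.0,0.0,0.0],[-0.012,0.0,0.0,0.0,0.0,0.0],[-0.012,0.0,0.0,0.0,0.0,0.0],[-0.012,0.0,0.0,0.0,0.0,0.0],[-0.012,0.0,0.0,0.0,0.0,0.0],[-0.003,-0.0025,0.0175,0.0,0.0,0.0],[-0.0025,-0.0025,0.017,0.0,0.0,0.0],[-0.003,-0.0025,0.0175,0.0,0.0,0.0],[-0.003,-0.0025,0.0175,0.0,0.0,0.0]]
[[-0.003,-0.0025,0.0175,0.0,0.0,0.0],[-0.0025,-0.0025,0.0175,0.0,0.0,0.0],[-0.003,-0.0025,0.017,0.0,0.0,0.0],[0.004,0.006,0.0145,0.0,0.0,0.0],[0.0035,0.006,0.0145,0.0,0.0,0.0],[0.004,0.006,0.014,0.0,0.0,0.0],[0.0035,0.006,0.0145,0.0,0.0,0.0],[0.004,0.006,0.0145,0.0,0.0,0.0],[0.0035,0.006,0.014,0.0,0.0,0.0],[0.004,0.006,0.0145,0.0,0.0,0.0],[0.0035,0.006,0.014,0.0,0.0,0.0],[0.0,0.0,0.0,0.0,0.0,0.0]]
mx mm 17.930421077041107 deg 0.0 end [ 0.5049 -0.0458  0.09  ]
```

>>> play_rows(increments=[[[-0.012,0,0,0,0,0],[-0.012,0,0,0,0,0],[-0.012,0,0,0,0,0],[-0.012,0,0,0,0,0],[-0.012,0,0,0,0,0],[-0.012,0,0,0,0,0],[-0.012,0,0,0,0,0],[-0.012,0,0,0,0,0],[-0.003,-0.0025,0.0175,0,0,0],[-0.0025,-0.0025,0.017,0,0,0],[-0.003,-0.0025,0.0175,0,0,0],[-0.003,-0.0025,0.0175,0,0,0]]])

```text
t: 31.1
eef_pos: [0.4385, 0.1123, 0.1108]
tcp_rot: [-123.0, 89.8, 155.7]
contact_force: [-0.7, 0.2, 0.1]
grip_width: 0.0535
```

>>> play_rows(increments=[[[-0.003,-0.0025,0.0175,0,0,0],[-0.0025,-0.0025,0.0175,0,0,0],[-0.003,-0.0025,0.017,0,0,0],[0.004,0.006,0.0145,0,0,0],[0.0035,0.006,0.0145,0,0,0],[0.004,0.006,0.014,0,0,0],[0.0035,0.006,0.0145,0,0,0],[0.004,0.006,0.0145,0,0,0],[0.0035,0.006,0.014,0,0,0],[0.004,0.006,0.0145,0,0,0],[0.0035,0.006,0.014,0,0,0],[0,0,0,0,0,0]]])

```text
t: 32.6
eef_pos: [0.5044, -0.0452, 0.0888]
tcp_rot: [-134.4, 89.9, 144.3]
contact_force: [0.3, -0.4, 0.1]
grip_width: 0.0531
```

```bash
python3 - <<'E'
from plan import *
cmp(); print(meas()[0])
p,d=robot.capture("scene"); cv2.imwrite("pics/scene9.png",cv2.resize(p[:,:,::-1][150:290,180:330],None,fx=4.2,fy=4.2,interpolation=2)); np.save("scene9p.npy",p)
E
```

```text
t 32.6 dmm [-0.4  0.6 -1.2] drot [ 0.02  0.1  -0.09] F [ 0.3 -0.4  0.1] w 53.1 q [-10.  26. 107.   0.  47. -19.]
[ 0.50444866 -0.04516016  0.08883392]
```

View pics/scene9.png

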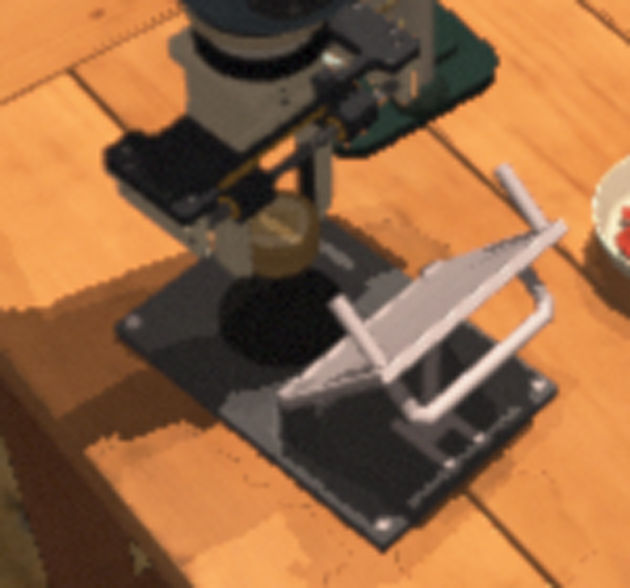

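```bash
python3 - <<'E'
from plan import *
print(onz("scene",246.7,201.2,.107), proj("scene",[.5045,-.0452,.107]), proj("scene",[.505,-.046,.0165]))
E
```

```text
[ 0.51105455 -0.04605116  0.107     ] [244.40779783 202.19553711] [246.42814023 224.2827476 ]
```

The tin hangs level above the pad, with its lid at crop (280,215). The offset from centre is at most a few mm against the 14 mm margin. I'll lower it slowly.

>>> play_rows(increments=[[[0.008,0,0,0,0,0],[0.01,0,0,0,0,0],[0.01,0,0,0,0,0],[0.01,0,0,0,0,0],[0.01,0,0,0,0,0],[0.008,0,0,0,0,0],[0.005,0,0,0,0,0],[0.003,0,0,0,0,0],[0.002,0,0,0,0,0],[0.001,0,0,0,0,0],[0,0,0,0,0,0]]])

```text
t: 34.02
eef_pos: [0.504, -0.0443, 0.0222]
tcp_rot: [-139.3, 89.9, 139.4]
contact_force: [0.5, -0.0, -0.8]
grip_width: 0.0533
```

>>> play_rows(increments=[[[0.001,0,0,0,0,0],[0.001,0,0,0,0,0],[0,0,0,0,0,0]]])

```text
t: 34.4
eef_pos: [0.5039, -0.0442, 0.0201]
tcp_rot: [-136.5, 89.9, 142.2]
contact_force: [0.1, -0.6, -1.1]
grip_width: 0.0531
```

>>> play_rows(increments=[[[0,0,0.0015,0,0,0],[0.0005,0,0,0,0,0],[0,0,0,0,0,0]]])

```text
t: 34.78
eef_pos: [0.5043, -0.0458, 0.0197]
tcp_rot: [-137.5, 89.9, 141.2]
contact_force: [0.2, -0.9, 0.3]
grip_width: 0.053
```

>>> play_rows(increments=[[[0.0005,0,0,0,0,0],[0,0,0,0,0,0]]])

```text
t: 35.02
eef_pos: [0.5043, -0.0459, 0.0197]
tcp_rot: [-135.4, 89.9, 143.4]
contact_force: [-2.6, -1.5, 9.0]
grip_width: 0.0531
```

The tin has touched down (9 N upward on the tool, z stopped). I'll release gently and go up.

>>> play_rows(increments=[[[-0.0005,0,0,0,0,0],[0,0,0,0,0,0],[0,0,0,0,0,0],[0,0,0,0,0,0],[-0.002,0,0,0,0,0],[-0.005,0,0,0,0,0],[-0.01,0,0,0,0,0],[-0.015,0,0,0,0,0],[-0.02,0,0,0,0,0],[-0.02,0,0,0,0,0],[-0.02,0,0,0,0,0],[-0.02,0,0,0,0,0]]], hand=0.15)

```text
t: 36.52
eef_pos: [0.5044, -0.0459, 0.1334]
tcp_rot: [-151.2, 89.9, 127.5]
contact_force: [-0.5, 0.0, 0.2]
grip_width: 0.0792
```

>>> play_rows(increments=[[[-0.02,0,-0.02,0,0,0],[-0.02,-0.01,-0.02,0,0,0],[-0.02,-0.01,-0.02,0,0,0],[-0.01,-0.01,-0.025,0,0,0],[0,-0.01,-0.025,0,0,0],[0,-0.01,-0.025,0,0,0],[0,-0.01,-0.025,0,0,0],[0,-0.01,-0.025,0,0,0],[0,0,-0.02,0,0,0],[0,0,0,0,0,0]]])

```text
t: 37.78
eef_pos: [0.4041, 0.1467, 0.2029]
tcp_rot: [-162.8, 89.9, 116.1]
contact_force: [-0.6, -0.3, 0.4]
grip_width: 0.0789
```

```bash
python3 - <<'E'
from plan import *
s=robot.get_state(); print(s["t"],meas()[0],s["contact_force"].round(1),s["grip_width"])
for n in("scene","top"):
    p,d=robot.capture(n); cv2.imwrite(f"pics/{n}10.png",cv2.resize(p[:,:,::-1][140:310,150:410],None,fx=3,fy=3,interpolation=2)); np.save(n+"10p.npy",p); np.save(n+"10.npy",d)
E
```

```text
37.775 [0.4040843  0.14671108 0.20294969] [-0.6 -0.3  0.4] 0.07887686935635713
```

View pics/scene10.png

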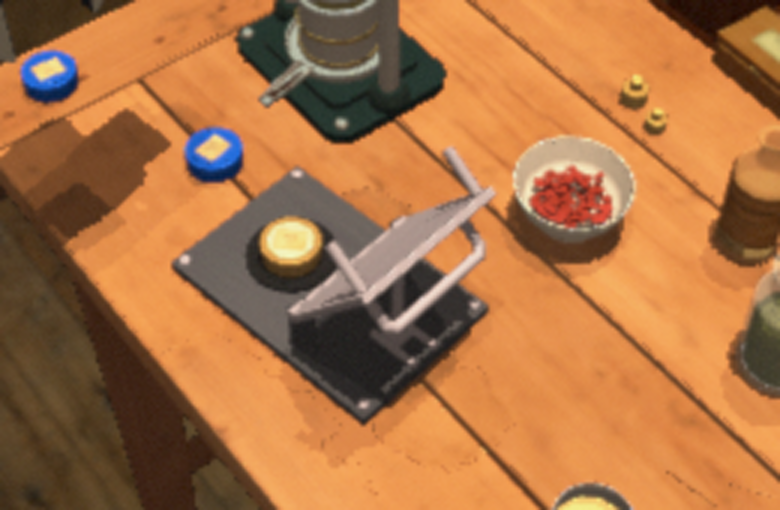

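View pics/top10.png

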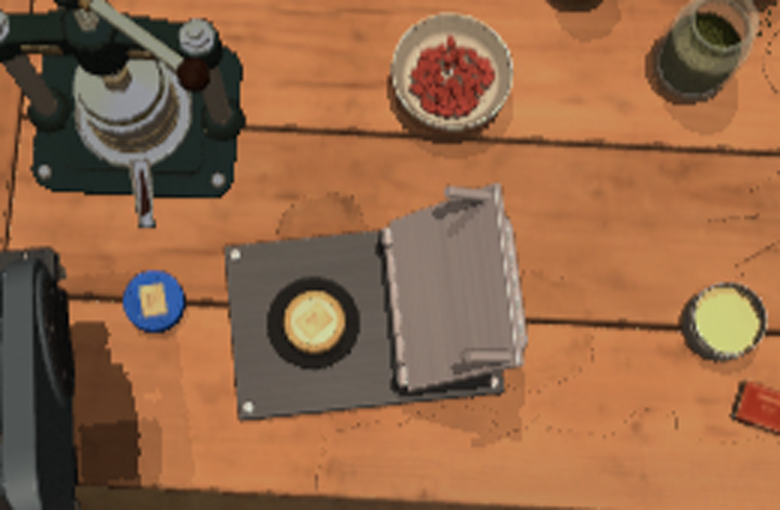

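Both views show the tin upright on the pad. In the top view the lid is at crop (314,321) and the pad's dark ring is centred at (313,322). Bystanders look unmoved and the plate is leaning. I'll put numbers on the centring.

```bash
python3 - <<'E'
from plan import *
for n,(u0,u1,v0,v1) in {"top":(232,275,225,270),"scene":(225,262,205,242)}.items():
    im=np.load(n+"10p.npy"); hs=cv2.cvtColor(im,cv2.COLOR_RGB2HSV); g=cv2.cvtColor(im,cv2.COLOR_RGB2GRAY)
    for nm,mm,z in(("tin",(hs[...,1]>50)&(hs[...,2]>120),.038),("pad",(g<62)|((hs[...,1]>50)&(hs[...,2]>90)),.016)):
        m=np.zeros((420,560),np.uint8); m[v0:v1,u0:u1]=mm[v0:v1,u0:u1]
        m=cv2.morphologyEx(m,cv2.MORPH_OPEN,np.ones((3,3)))
        cs,_=cv2.findContours(m,0,2); c=max(cs,key=cv2.contourArea)
        e=cv2.minEnclosingCircle((np.array([onz(n,*q[0],z)[:2] for q in c])*1000).astype(np.float32)); print(n,nm,np.round(e[0],1),round(e[1],1))
    a=np.load(n+"0p.npy").astype(int); d=abs(im.astype(int)-a).max(2)>60
    d=cv2.morphologyEx(d.astype(np.uint8),cv2.MORPH_OPEN,np.ones((3,3))); k,_,st,ce=cv2.connectedComponentsWithStats(d)
    print([(st[i,:5].tolist()) for i in range(1,k) if st[i,4]>15])
C=cloud("top",np.load("top10.npy")); q=C-H; a=q@ex; b=q@ey; mm=(a>.02)&(a<.07)&(abs(b)<.05)&(C[...,2]>.08)
A=np.polyfit(a[mm],C[...,2][mm]-.06,1); print("lean",180-np.degrees(np.arctan(A[0])))
t=(np.hypot(C[...,0]-.505,C[...,1]+.046)<.02); print("lid z",C[...,2][t].mean(),C[...,2][t].std())
E
```

```text
top tin [503.7 -45.4] 26.9
top pad [505.2 -43.6] 42.3
[[295, 206, 16, 7, 63], [227, 215, 56, 60, 2544], [152, 222, 20, 16, 259], [318, 223, 7, 26, 109], [100, 224, 97, 89, 5087], [301, 234, 6, 8, 35], [254, 245, 6, 4, 22], [89, 256, 6, 9, 44], [96, 299, 9, 5, 37], [81, 300, 10, 31, 232], [165, 381, 46, 39, 1421]]
scene tin [505.3 -47.6] 29.2
scene pad [506.4 -44.1] 44.9
[[0, 0, 74, 19, 939], [76, 16, 20, 10, 147], [122, 25, 15, 8, 99], [95, 27, 5, 4, 18], [108, 26, 10, 14, 97], [138, 30, 10, 5, 40], [163, 91, 6, 6, 24], [150, 97, 11, 5, 40], [150, 177, 56, 44, 1347], [210, 186, 73, 58, 1950], [257, 190, 57, 53, 730], [40, 217, 10, 24, 115], [246, 218, 5, 5, 24], [216, 227, 30, 27, 230], [55, 231, 6, 6, 26], [46, 234, 3, 6, 18], [284, 234, 9, 13, 57], [54, 237, 9, 9, 57], [254, 243, 29, 31, 482], [286, 243, 12, 11, 83], [72, 247, 36, 33, 717], [283, 254, 7, 6, 32], [23, 267, 8, 9, 42], [17, 301, 34, 14, 121], [0, 312, 4, 12, 39], [0, 327, 14, 31, 234]]
lean 128.92413523712835
lid z 0.038662675288393435 0.002525994582937036
```

The tin is about 2–3 mm from the pad centre, the lid is at z = 38.7 mm (38 expected), and the plate still leans at 128.9°. The picture differences are only at the press, the tin's old spot, the arm and its shadows. I'll hand in.

```bash
python3 -c "
from station import robot
print(robot.job_done()); print(robot.get_state()['t'])"
```

```text
the job is handed in; nothing more can be done
None
the job is handed in; nothing more can be done
```

The press is open with its plate leaning on the stop post, and the gold salve tin is upright in the middle of the pad. I handed the job in at about 38 s of the 72 s allowed.

- **Opening the press:** I lifted the plate by the handle to upright and let go there, where it stood by itself. I then gripped its free edge and lowered it slowly until it met the post at about 129° (2.25 rad). Forces stayed at about 10 N or less in every reading. I let go only once the post was carrying the plate.
- **Placing the tin:** I picked up the gold tin, not the blue look-alikes, and lowered it until it touched the pad (9 N), then let go.
- **Last checks:** The plate still leaned at 128.9°. The tin's lid was at 38.7 mm, against 38 mm expected. Its centre was about 2–3 mm from the pad's centre, with 14 mm to spare. The bystanders showed no change in the pictures, and the robot was clear of everything.
- **Disagreements:** The two cameras differed by about 2 mm on the tin's position. The top camera had no line of sight to the pad before the tin was placed, so I aimed using the scene camera and the press dimensions. One rough depth reading of the upright plate gave 84° instead of 90°, which I put down to the handle and hinge parts spoiling the fit. The edge grip went as expected.

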